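# Find the ink-jar lid that rocks and seat it

### The arm

A 7-joint arm with a two-finger parallel gripper is mounted at the origin on the work surface. World frame = base frame: x ahead of the robot, y to its left, z up, the work surface at z = 0. Lengths are in m, angles in rad, forces in N, time in s.
With the tool pointing down it reaches from about 0.4 to 0.875 m from the base axis. Payload 19.3 kg.
Tool frame: the origin (TCP) lies midway between the tips of the shut fingers; the grasp point (between the pads) lies 19 mm behind it; z points along the fingers, y is the direction in which the jaws open and shut (so a half turn about z gives the same grasp; the last joint's range is limited). The gripper opens to 85 mm and grips with 20 to 120 N. Pads are 22 mm wide; open, the fingers measure 114 mm over their backs; the gripper's body (76 mm by 85 mm) begins 54 mm behind the grasp point. The pads swing forward as they close: fully open they stand 13 mm farther back than shut.
Start: joints at [1.275, 0.521, -0.036, 1.599, 0.021, 1.021, -0.113], TCP at [0.14, -0.609, 0.231] pointing down, gripper open.
Joint ranges: [-2.91, 2.91], [-0.3, 2.13], [-1.5, 1.42], [0.17, 2.43], [-1.26, 4.41], [0.16, 1.93], [-2.52, 2.52]. Speed limits (rad/s): [1.89, 1.89, 2.39, 2.39, 3.01, 3.01, 3.01].

### API

Orientations are given as [roll, pitch, yaw] about the fixed x, y, z axes, in that order (R = Rz(yaw) Ry(pitch) Rx(roll)).
In Python, from workcell import bot, eyes gives the robot as it stands. The module is installed in compiled form; this text tells all that it offers.
- The arm moves only by the shell command python3 -m jog 'ROWS' [FORCE]. ROWS is JSON, a list of rows, each an object with "delta_pos": the shift along the world's x, y, z in mm, a list of three; "spin": the turn about the world's z in rad; "claw": the closure, from 0 (fully open) to 1 (shut). In form: [{"delta_pos": [tx, ty, tz], "spin": spin, "claw": claw}, ...]. A call has 1 to 8 rows; each row is the pose to reach, as a shift and turn from the pose measured when the call began; what a row does not reach only later rows make up. A row lasts 1/10 s, in which the tool goes at most 50 mm and 8.59 degrees, less where a joint would pass 70% of its speed; a pose out of reach is approached as far as the arm can. A call with a gripper value outside its range is refused whole. The fingers move at their own pace and stop on an object; FORCE is the grip in N (left out, the last holds). Time passes only in rows, so rows that repeat a pose let the fingers close. It gives the time, the measured TCP pose, the force and the opening at its end, in the units of the state.
- bot.observe(): the state, without advancing time (a new reading comes with each control period).
- eyes.grab_frame(name): name is "side" or "top" or "wrist"; returns the picture (480x640x3 uint8, blue, green, red); there is no depth.
- eyes.camera_params(name): a dict with "fx", "fy", "cx", "cy" (pixels), "k1" (the pictures are not rectified: a ray, as slopes to the right and down, at radius r is drawn at 1 + k1 r^2 times it, then the intrinsics apply), "origin" and "attitude" of the camera in the world. Camera axes: x right, y up, looking along -z (the intrinsics and any distortion apply to the point x, -y, -z); pixel columns grow to the right and rows downward; lengths in m; the calibration is good to about 2 mm. A picture is of the moment at which its call begins: read the wrist's pose just before it. camera_params takes no time and is no camera call; for the wrist camera it gives the pose at the moment of the call.
- bot.job_done(): hands the job in, once; it reports no verdict.
The state is a dict: "clock": time; "qpos": joint angles; "qd": joint speeds; "joint_efforts": joint torques, N m; "position": TCP position; "tool_rot": TCP orientation; "force": force on the tool from outside, world axes, zero at the start; "moment": the same for the moment, N m; "grip_width": finger opening in m.
Only numpy, scipy, OpenCV 4.12 (cv2) and the standard library are available. Lean on these libraries where they do the work, as an engineer would, in place of code of your own. Each camera call takes 0.05 s, during which the arm holds its last target. There are 200 camera calls.

### The job

One of the four black ink-jar lids in the plywood caddy is not pushed home. Press gently with a fingertip near the edge of one lid after another until you find the one that rocks, then press that lid firmly down in its middle until it is fully home and no longer rocks. Press the sound lids only lightly so as not to spoil their seals, do not lift any lid, and leave everything else on the table where it is.

Things in the scene. Friction and masses are not known exactly. Their poses are not given: they have to be found in the camera images.
- caddy: fixed plywood block 216 x 216 mm, 30 mm high, with four ink jars in a 2 x 2 square, 100 mm between centres; origin under its centre on the table, z up, sides along x and y. Lids look alike: round, flat, level, black, 76 mm across, a pink bar on top. The jars stand at different depths: lid tops lie 76 to 91 mm above the table, so height does not tell which lid is loose
- nest0 (a point): point on the caddy's top face (30 mm above the table) on the axis of one jar and its lid, at x -50, y +50 mm in the caddy's frame. The loose lid may be on any of the four jars
- nest1 (a point): point on the caddy's top face (30 mm above the table) on the axis of one jar and its lid, at x -50, y -50 mm in the caddy's frame. The loose lid may be on any of the four jars
- nest2 (a point): point on the caddy's top face (30 mm above the table) on the axis of one jar and its lid, at x +50, y +50 mm in the caddy's frame. The loose lid may be on any of the four jars
- nest3 (a point): point on the caddy's top face (30 mm above the table) on the axis of one jar and its lid, at x +50, y -50 mm in the caddy's frame. The loose lid may be on any of the four jars
- loose_home (a joint): how far the loose lid, wherever it is, has been pushed down onto its jar: 0 at the start (standing 5 mm off the rim), 0.005 m fully home, negative if lifted. It is stiff: it takes about 14 N straight down in the middle to move it, stays where it is left, and then comes up hard against the rim
- loose_rock_x (a joint): tilt of the loose lid about its jar's x axis, rad, 0 level. Until home it rocks in any direction about its middle: 1 to 2 N near its edge (25 to 32 mm from the centre) tips it some 0.16 rad, the edge going down 4 to 5 mm until it meets the jar's rim at 33 mm radius; it springs back level. Pressing the edge does not seat it. Once home it does not rock
- loose_rock_y (a joint): the same about its jar's y axis, rad
- sound_a (a joint): how far one of the three properly closed lids is pressed into its soft seal: 0 at rest, grows as pressed, about 3 N per mm, springs back, never tilts; the seal is spoilt beyond 0.004 m (12 N). Negative if pulled up
- sound_b (a joint): how far one of the three properly closed lids is pressed into its soft seal: 0 at rest, grows as pressed, about 3 N per mm, springs back, never tilts; the seal is spoilt beyond 0.004 m (12 N). Negative if pulled up
- sound_c (a joint): how far one of the three properly closed lids is pressed into its soft seal: 0 at rest, grows as pressed, about 3 N per mm, springs back, never tilts; the seal is spoilt beyond 0.004 m (12 N). Negative if pulled up
- stamp: loose brass cylinder 24 mm across, 34 mm tall, standing on the caddy's deck in the middle between the four jars (its top lies 64 mm above the table); origin under its centre. To be left alone
- tape: loose roll of blue tape lying flat beside the caddy, 104 mm across, hole 76 mm, 25 mm high; origin under its centre. To be left alone
- marker: loose yellow marker lying beside the caddy, 130 mm long along its x, 13 mm thick; origin under its middle. To be left alone
- scissors: loose scissors lying flat, about 200 mm along x, 90 mm wide, 12 mm high, grey loops to -x; origin under the pivot. To be left alone
- bottle: loose black drinking bottle, 74 mm across, 200 mm tall, upright; origin under its centre. To be left alone
- case: loose clear-grey plastic case 65 x 170 x 36 mm; origin under its centre. To be left alone
- brayer: loose ink roller, black rubber roll 90 mm long along y and 36 mm thick, wooden handle to -x ending 135 mm from the roll; origin on the table under the roll's middle. To be left alone

How it is judged:
On the way, in this order (a step that is already met when the one before it is completed fails the run):
1. the loose lid, not yet home, is made to rock by a press near its edge (value of joint loose_home below 0.002 m and (value of joint any of loose_rock_x, loose_rock_y above 0.06 rad or value of joint any of loose_rock_x, loose_rock_y below -0.06 rad)), for 0.1 s.
2. the loose lid is pushed fully home and level (value of joint loose_home above 0.004 m and value of joint loose_rock_x between -0.035 and 0.035 rad and value of joint loose_rock_y between -0.035 and 0.035 rad), for 0.2 s.
At the end, for the whole second after the job is handed in: The loose lid is pushed at least 4 mm of its 5 mm down and level within 0.035 rad (2 degrees) about both axes; the three sound lids are back within 1 mm of rest; the stamp, tape, marker, scissors, bottle, case and brayer are within 20 mm of where they were (all of step 2 and value of joint sound_a between -0.001 and 0.001 m and value of joint sound_b between -0.001 and 0.001 m and value of joint sound_c between -0.001 and 0.001 m and distance of each of stamp, tape, marker, scissors, bottle, case, brayer from where it was at the start of the episode below 0.02 m); the robot touches nothing.
It fails at once if a sound lid is pressed more than 4 mm (12 N) into its seal (value of joint any of sound_a, sound_b, sound_c above 0.004 m).
It fails at once if a lid is lifted 2 mm or more (value of joint any of sound_a, sound_b, sound_c, loose_home below -0.002 m).
It fails at once if another thing on the table is moved 20 mm or more, or lifted (distance of any of stamp, tape, marker, scissors, bottle, case, brayer from where it was at the start of the episode above 0.02 m).
It also fails if it takes over 54 s, if anything falls off the work surface, if the arm or the gripper's body presses on something with over 40 N, if the wrist force passes 120 N, or if a joint passes its speed limit or range.

## Working session

There is one attempt and no reset: what is moved stays moved. The work goes in short steps, Python scripts to look and compute and a shell command to move; the robot and the scene stay as the last step left them, time stands still between calls to the robot, and variables do not carry over. Pictures are saved under pics/ and viewed, about 8 in all and at most 12, crops included, and the job is handed in when it is done.

```bash
mkdir -p pics; python3 - <<'E'
from workcell import bot, eyes
import cv2
for n in("top","side"):
    cv2.imwrite(f"pics/{n}0.png",eyes.grab_frame(n)); print(n,eyes.camera_params(n))
s=bot.observe(); print({k:s[k] for k in("clock","position","tool_rot","force","grip_width")})
E
```

```text
top {'fx': 577.8353275162906, 'fy': 577.8353275162906, 'cx': 315.7386159112779, 'cy': 237.46628052085674, 'k1': -0.10740735479771345, 'origin': array([0.46610063, 0.02544338, 1.46923238]), 'attitude': array([ 0.11247092,  0.00778842, -1.59792234])}
side {'fx': 438.4517274568483, 'fy': 438.4517274568483, 'cx': 315.1037562495773, 'cy': 241.08533313714014, 'k1': -0.023803886412000652, 'origin': array([0.19187072, 0.66933185, 0.69330586]), 'attitude': array([ 0.88541205,  0.02239951, -2.54791466])}
{'clock': 0.1, 'position': array([ 0.13981029, -0.60885334,  0.23078984]), 'tool_rot': array([-3.14057743e+00,  9.19447234e-05,  2.25762672e-01]), 'force': array([ 0.38315964,  0.32517425, -0.48251302]), 'grip_width': 0.08563426643375864}
```

View pics/top0.png

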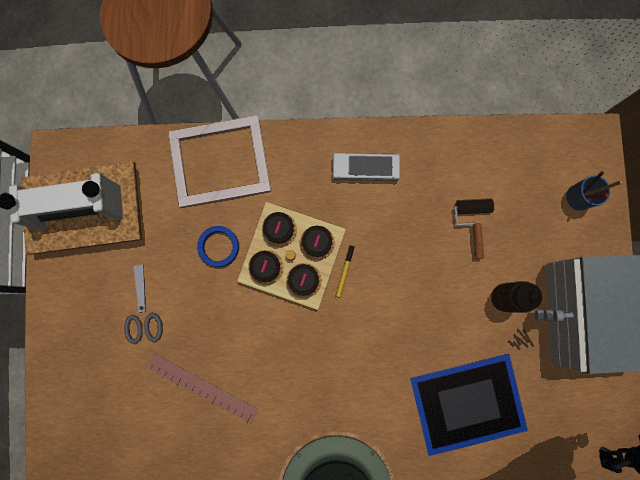

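View pics/side0.png

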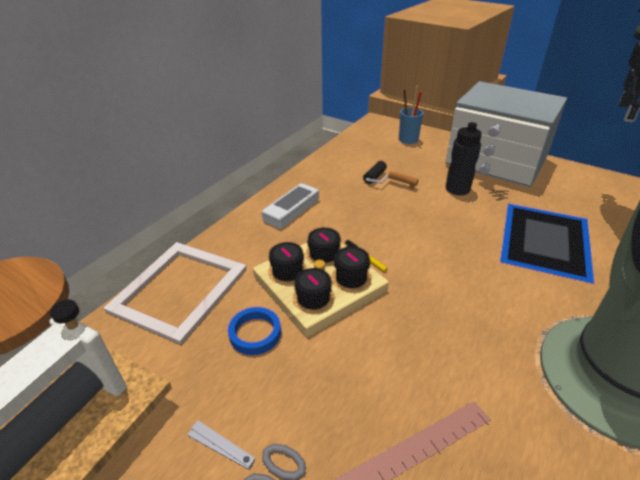

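The top view shows the caddy with lids at about (278,227), (317,240), (265,266) and (303,279), and the stamp at (291,256). The side view shows the same four lids with pink bars at about (287,252), (324,238), (352,266) and (313,280). The bars can be triangulated.

```bash
cat > h.py <<'E'
import numpy as np, cv2
from scipy.spatial.transform import Rotation as R
def ray(p,uv):
    K=np.array([[p['fx'],0,p['cx']],[0,p['fy'],p['cy']],[0,0,1]])
    x,y=cv2.undistortPoints(np.array([[uv]],float),K,np.array([p['k1'],0,0,0,0.]))[0,0]
    d=R.from_euler('xyz',p['attitude']).as_matrix()@np.array([x,-y,-1])
    return np.array(p['origin']),d/np.linalg.norm(d)
def plane(p,uv,z):
    o,d=ray(p,uv); return o+d*(z-o[2])/d[2]
def tri(p,a,q,b):
    o1,d1=ray(p,a);o2,d2=ray(q,b)
    t=np.linalg.lstsq(np.c_[d1,-d2],o2-o1,rcond=None)[0]
    A=o1+t[0]*d1;B=o2+t[1]*d2
    return (A+B)/2,np.linalg.norm(A-B)
def pink(im,amin=6):
    m=cv2.inRange(cv2.cvtColor(im,cv2.COLOR_BGR2HSV),(155,130,90),(178,255,255))
    n,_,st,c=cv2.connectedComponentsWithStats(m)
    return [(c[i],st[i,4]) for i in range(1,n) if st[i,4]>=amin]
E
python3 - <<'E'
from h import *
from workcell import eyes
P=eyes.camera_params("top");Q=eyes.camera_params("side")
a=[c for c,_ in pink(cv2.imread("pics/top0.png"))if 240<c[0]<345]
b=[c for c,_ in pink(cv2.imread("pics/side0.png"))if 240<c[0]<400]
print(np.round(a,1).tolist(),np.round(b,1).tolist())
for u in a:
    print(np.round(plane(P,u,.083),4))
    for v in b:
        X,e=tri(P,u,Q,v)
        if .06<X[2]<.11 and e<.012: print('  ',np.round(X,4),round(e,4))
for n,uv in dict(stamp=(291,256),c1=(267,203),c2=(345,229),c3=(319,310),c4=(238,279)).items():print(n,np.round(plane(P,uv,.03),4))
E
```

```text
[[277.5, 226.6], [316.5, 240.5], [263.7, 265.5], [302.7, 279.5]] [[323.8, 236.5], [285.5, 251.9], [351.9, 256.7], [312.9, 279.4]]
[0.652  0.1238 0.083 ]
   [0.6522 0.1239 0.0848] 0.0009
[0.6155 0.0304 0.083 ]
   [0.616  0.0304 0.0793] 0.0003
[0.5585 0.159  0.083 ]
   [0.5584 0.159  0.0814] 0.0004
[0.5226 0.0659 0.083 ]
   [0.5226 0.0659 0.0896] 0.0008
stamp [0.584  0.0953 0.03  ]
c1 [0.72  0.153 0.03 ]
c2 [ 0.6482 -0.0418  0.03  ]
c3 [0.448  0.0291 0.03  ]
c4 [0.5301 0.229  0.03  ]
```

```bash
python3 -m jog '[{"delta_pos":[25,40,20],"spin":0,"claw":1},{"delta_pos":[50,80,20],"spin":0,"claw":1},{"delta_pos":[75,120,20],"spin":0,"claw":1},{"delta_pos":[100,160,20],"spin":0,"claw":1},{"delta_pos":[125,200,20],"spin":0,"claw":1},{"delta_pos":[145,240,20],"spin":0,"claw":1},{"delta_pos":[170,280,20],"spin":0,"claw":1},{"delta_pos":[170,280,20],"spin":0,"claw":1}]' 40
```

```text
clock: 0.9
position: [0.3126, -0.3244, 0.251]
tool_rot: [-3.14, -0.001, 0.233]
force: [0.8, -0.7, -0.0]
grip_width: 0.0003
```

```bash
python3 -m jog '[{"delta_pos":[20,42,0],"spin":0,"claw":1},{"delta_pos":[40,83,0],"spin":0,"claw":1},{"delta_pos":[60,125,0],"spin":0,"claw":1},{"delta_pos":[80,166,0],"spin":0,"claw":1},{"delta_pos":[100,208,0],"spin":0,"claw":1},{"delta_pos":[120,250,0],"spin":0,"claw":1},{"delta_pos":[140,290,-20],"spin":0,"claw":1},{"delta_pos":[160,332,-40],"spin":0,"claw":1}]'
python3 -m jog '[{"delta_pos":[11,23,-45],"spin":0,"claw":1},{"delta_pos":[22,45,-91],"spin":0,"claw":1},{"delta_pos":[22,45,-91],"spin":0,"claw":1},{"delta_pos":[22,45,-91],"spin":0,"claw":1}]'
python3 - <<'E'
from h import *
from workcell import eyes,bot
s=bot.observe();print(s['position'],s['force'])
p=eyes.camera_params("wrist");im=eyes.grab_frame("wrist");cv2.imwrite("pics/w0.png",im)
im=eyes.grab_frame("side");cv2.imwrite("pics/s1.png",cv2.resize(im[170:350,220:420],None,fx=3,fy=3))
E
```

```text
clock: 1.7
position: [0.4732, 0.0085, 0.2109]
tool_rot: [-3.14, -0.002, 0.232]
force: [1.6, -0.9, 0.5]
grip_width: 0.0001
clock: 2.1
position: [0.4945, 0.0537, 0.1189]
tool_rot: [-3.14, 0.001, 0.233]
force: [0.7, 0.2, 0.5]
grip_width: -0.0002
[0.49454734 0.05365498 0.11890214] [0.65898059 0.1548899  0.54771669]
```

View pics/w0.png

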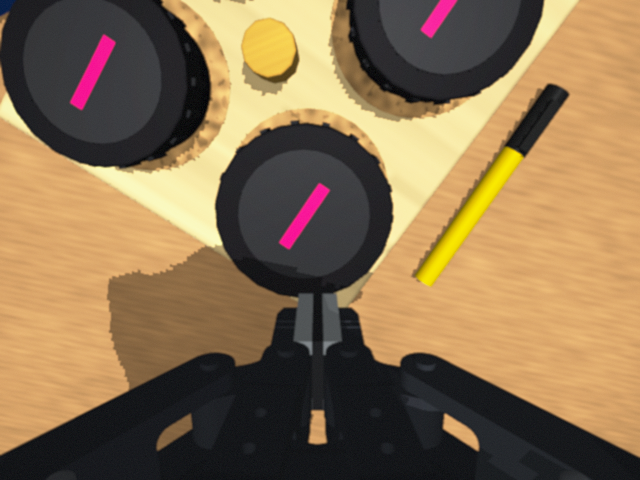

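View pics/s1.png

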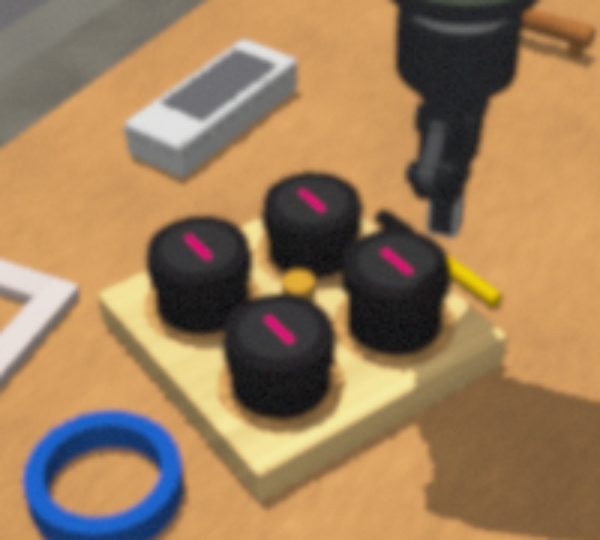

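The wrist view shows the shut fingertip at about (318,300), at the outer edge of the near lid, whose bar is at (304,216). The side crop agrees. I'll descend in small steps.

```bash
python3 -m jog '[{"delta_pos":[0,0,-25],"spin":0,"claw":1},{"delta_pos":[0,0,-27],"spin":0,"claw":1},{"delta_pos":[0,0,-27],"spin":0,"claw":1}]' | egrep 'pos|force'
python3 -m jog '[{"delta_pos":[0,0,-1],"spin":0,"claw":1},{"delta_pos":[0,0,-1],"spin":0,"claw":1}]' | egrep 'pos|force'
python3 -m jog '[{"delta_pos":[0,0,-1],"spin":0,"claw":1},{"delta_pos":[0,0,-1],"spin":0,"claw":1}]' | egrep 'pos|force'
```

```text
position: [0.4957, 0.0519, 0.095]
force: [0.4, 0.4, 0.4]
position: [0.4962, 0.0516, 0.0951]
force: [0.3, -0.5, -0.1]
position: [0.4964, 0.0516, 0.0944]
force: [-0.2, -0.3, -0.0]
```

```bash
for i in 1 2; do python3 -m jog '[{"delta_pos":[0,0,-2],"spin":0,"claw":1},{"delta_pos":[0,0,-2],"spin":0,"claw":1}]' | egrep 'pos|force|tool'; done
```

```text
position: [0.4964, 0.0516, 0.0922]
tool_rot: [-3.142, -0.005, 0.229]
force: [-1.4, -0.9, -0.8]
position: [0.4961, 0.0516, 0.0899]
tool_rot: [-3.142, -0.005, 0.229]
force: [-0.7, 0.0, 0.5]
```

```bash
for i in 1 2; do python3 -m jog '[{"delta_pos":[0,0,-1],"spin":0,"claw":1},{"delta_pos":[0,0,-1],"spin":0,"claw":1}]' | egrep 'pos|force'; done
```

```text
position: [0.4961, 0.0516, 0.0887]
force: [-0.3, 0.5, 0.1]
position: [0.496, 0.0516, 0.0876]
force: [1.0, 0.7, 0.4]
```

```bash
for i in 1 2; do python3 -m jog '[{"delta_pos":[0,0,-1],"spin":0,"claw":1},{"delta_pos":[0,0,-1],"spin":0,"claw":1}]' | egrep 'pos|force'; done
python3 - <<'E'
from h import *
from workcell import eyes,bot
im=eyes.grab_frame("wrist");cv2.imwrite("pics/w1.png",im[120:380,150:480])
print([bot.observe()['force'][2].round(2)])
E
```

```text
position: [0.496, 0.0516, 0.0865]
force: [-0.2, -0.1, 1.1]
position: [0.4959, 0.0516, 0.0854]
force: [-0.1, 0.3, 1.1]
[np.float64(1.1)]
```

View pics/w1.png

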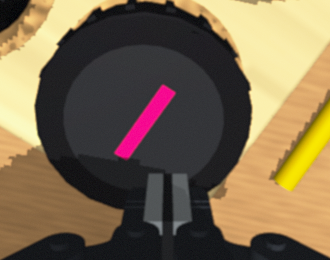

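The crop shows the tip over the lid's near edge at about (165,185), with the force only about 1 N so far. I'll go down further, step by step.

```bash
for i in 1 2; do python3 -m jog '[{"delta_pos":[0,0,-1],"spin":0,"claw":1},{"delta_pos":[0,0,-1],"spin":0,"claw":1}]' | egrep 'pos|force'; done
```

```text
position: [0.496, 0.0515, 0.0846]
force: [-2.8, -0.9, 7.5]
position: [0.4961, 0.0515, 0.0841]
force: [-5.1, -1.9, 17.4]
```

```bash
python3 -m jog '[{"delta_pos":[0,0,1],"spin":0,"claw":1},{"delta_pos":[0,0,1.5],"spin":0,"claw":1},{"delta_pos":[0,0,1.5],"spin":0,"claw":1}]' | egrep 'pos|force'
python3 - <<'E'
from h import *
from workcell import eyes
cv2.imwrite("pics/s2.png",eyes.grab_frame("side"))
E
python3 -m jog '[{"delta_pos":[0,0,12],"spin":0,"claw":1},{"delta_pos":[0,0,25],"spin":0,"claw":1},{"delta_pos":[0,0,25],"spin":0,"claw":1}]' | egrep 'clock|pos|force'
python3 - <<'E'
from h import *
from workcell import eyes
a=cv2.imread("pics/s2.png"); b=eyes.grab_frame("side");cv2.imwrite("pics/s3.png",b)
c0=cv2.imread("pics/side0.png")
for im in(c0,a,b):print([np.round(c,2).tolist()+[int(n)] for c,n in pink(im) if 240<c[0]<400])
cv2.imwrite("pics/cmp.png",np.hstack([cv2.resize(i[225:300,320:400],None,fx=4.5,fy=4.5) for i in(a,b)]))
E
```

```text
position: [0.4961, 0.0515, 0.0856]
force: [-0.8, -0.1, 1.0]
clock: 5.2
position: [0.4971, 0.0516, 0.1127]
force: [-0.3, -1.1, -0.0]
[[323.79, 236.5, 42], [285.47, 251.91, 47], [351.89, 256.66, 53], [312.91, 279.42, 53]]
[[323.79, 236.5, 42], [285.6, 252.04, 47], [352.26, 256.75, 57], [312.91, 279.42, 53]]
[[323.79, 236.5, 42], [285.57, 251.96, 46], [351.71, 256.54, 52], [312.91, 279.42, 53]]
```

View pics/cmp.png

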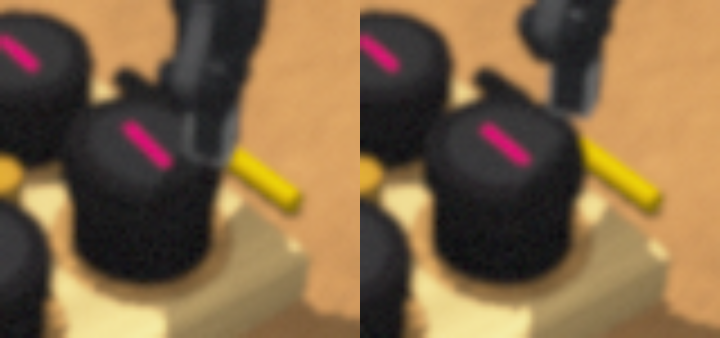

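With the edge held down, the left panel's bar tips towards the finger (about (147,145)). It is level again on release, in the right panel. The force held at about 1 N and then stopped hard, so this near lid is the loose one. Next I'll check its centre from the wrist camera.

```bash
python3 - <<'E'
from h import *
from workcell import eyes,bot
s=bot.observe();p=eyes.camera_params("wrist");im=eyes.grab_frame("wrist")
for c,n in pink(im,200): print(c,n,plane(p,c,.0885)-s['position'])
E
```

```text
[433.0612855   17.88639761] 669 [ 0.11057238 -0.01609678 -0.02339314]
[76.50730208 76.64565719] 1301 [ 0.06261643  0.10441269 -0.02339314]
[296.27240143 224.22670251] 1116 [ 0.02688511  0.0147846  -0.02339314]
```

Both estimates agree: +26, +14.5 mm.

```bash
python3 -m jog '[{"delta_pos":[26,14.5,0],"spin":0,"claw":1},{"delta_pos":[26,14.5,-15],"spin":0,"claw":1},{"delta_pos":[26,14.5,-20],"spin":0,"claw":1},{"delta_pos":[26,14.5,-20],"spin":0,"claw":1}]' | egrep 'pos|force'
for i in 1 2; do python3 -m jog '[{"delta_pos":[0,0,-2],"spin":0,"claw":1},{"delta_pos":[0,0,-2],"spin":0,"claw":1}]' | egrep 'pos|force'; done
```

```text
position: [0.5215, 0.0656, 0.0905]
force: [-0.7, -0.3, 0.8]
position: [0.5214, 0.0654, 0.0888]
force: [-0.4, 0.0, -0.3]
position: [0.5215, 0.0654, 0.0874]
force: [-2.7, 0.2, 7.2]
```

```bash
for i in 1 2 3; do python3 -m jog '[{"delta_pos":[0,0,-2],"spin":0,"claw":1},{"delta_pos":[0,0,-2],"spin":0,"claw":1}]' | egrep 'pos|force|tool'; done
```

```text
position: [0.5215, 0.0654, 0.0861]
tool_rot: [3.14, -0.005, 0.229]
force: [-2.3, -0.2, 10.5]
position: [0.5215, 0.0654, 0.0848]
tool_rot: [3.14, -0.006, 0.228]
force: [-4.1, 1.2, 11.1]
position: [0.5216, 0.0653, 0.0836]
tool_rot: [3.14, -0.007, 0.228]
force: [-3.8, 0.7, 12.3]
```

```bash
for i in 1 2 3; do python3 -m jog '[{"delta_pos":[0,0,-2],"spin":0,"claw":1},{"delta_pos":[0,0,-2],"spin":0,"claw":1}]' | egrep 'pos|force'; done
```

```text
position: [0.5216, 0.0654, 0.0832]
force: [-10.8, -0.7, 32.8]
position: [0.5217, 0.0654, 0.0831]
force: [-13.7, -1.1, 41.9]
position: [0.5217, 0.0654, 0.083]
force: [-14.0, -1.1, 43.5]
```

The lid travelled about 5 mm at about 12 N, then stopped hard at 43 N. I'll lift off and repeat the edge press.

```bash
python3 -m jog '[{"delta_pos":[0,0,5],"spin":0,"claw":1},{"delta_pos":[0,0,12],"spin":0,"claw":1},{"delta_pos":[-25,-14,12],"spin":0,"claw":1},{"delta_pos":[-25,-14,3],"spin":0,"claw":1},{"delta_pos":[-25,-14,3],"spin":0,"claw":1}]' | egrep 'pos|force'
for i in 1 2 3; do python3 -m jog '[{"delta_pos":[0,0,-1],"spin":0,"claw":1},{"delta_pos":[0,0,-1],"spin":0,"claw":1}]' | egrep 'pos|force'; done
```

```text
position: [0.4964, 0.051, 0.0857]
force: [0.6, 0.4, -0.2]
position: [0.4967, 0.0513, 0.0846]
force: [0.5, 0.8, -0.6]
position: [0.497, 0.0515, 0.0836]
force: [-0.0, -0.0, 0.7]
position: [0.497, 0.0516, 0.083]
force: [-4.5, -1.2, 15.8]
```

The edge is now stiff straight away, at the same height as the middle, with no soft travel. I'll retreat and take a last look.

```bash
python3 -m jog '[{"delta_pos":[0,0,10],"spin":0,"claw":1},{"delta_pos":[-5,0,50],"spin":0,"claw":1},{"delta_pos":[-20,-40,90],"spin":0,"claw":1},{"delta_pos":[-40,-80,120],"spin":0,"claw":1},{"delta_pos":[-60,-120,120],"spin":0,"claw":1},{"delta_pos":[-75,-160,120],"spin":0,"claw":1},{"delta_pos":[-75,-160,120],"spin":0,"claw":1}]'
python3 - <<'E'
from h import *
from workcell import eyes
P=eyes.camera_params("top");Q=eyes.camera_params("side")
t=eyes.grab_frame("top");s=eyes.grab_frame("side");cv2.imwrite("pics/t9.png",t)
a=[c for c,_ in pink(t)if 240<c[0]<345];b=[c for c,_ in pink(s)if 240<c[0]<400]
for u in a:
    for v in b:
        X,e=tri(P,u,Q,v)
        if .06<X[2]<.11 and e<.012: print(np.round(X,4),round(e,4))
E
```

```text
clock: 9.1
position: [0.4196, -0.1138, 0.2038]
tool_rot: [3.136, -0.009, 0.221]
force: [-0.6, 1.6, 0.3]
grip_width: -0.0003
[0.6521 0.1239 0.0845] 0.0006
[0.616  0.0304 0.0793] 0.0003
[0.5584 0.159  0.0814] 0.0004
[0.5225 0.0661 0.0845] 0.001
```

View pics/t9.png

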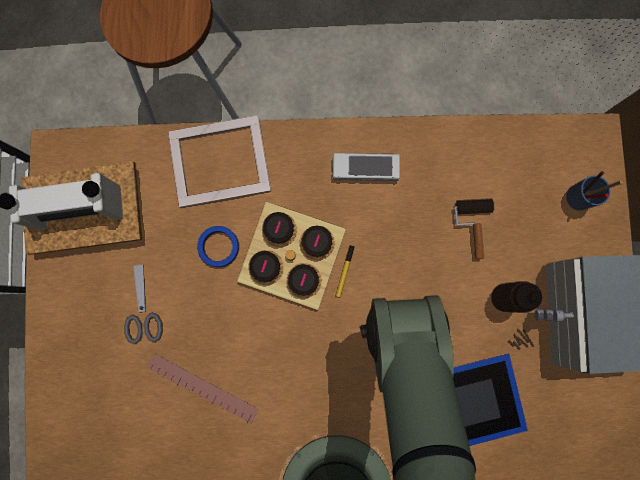

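The lid at (303,279) now triangulates 5.1 mm lower. The other three lids and the rest of the table are unchanged, and the arm is clear.

```bash
python3 -c "
from workcell import bot
print(bot.job_done())"
```

```text
the job is handed in; nothing more can be done
None
```

The loose lid was the one nearest the robot, at about x 0.523, y 0.066 m. I found it on the first press, pushed it home and handed the job in at about 9 s; no verdict was reported.

- **Finding it:** A press near its edge gave about 1 N over soft travel, then a hard stop. The side picture showed the lid tilted while held and level when released. I overshot that stop briefly, to 17 N at the edge.
- **Seating it:** Pressing the middle moved the lid at about 12 N, then it came up hard against the rim at up to 43 N. That is above the 40 N limit stated for the arm or gripper body, but this was the fingertips.
- **Last checks:** A second press at the same outer edge was stiff straight away, at the same height as the middle, so it no longer rocks there. I did not test its other edges. From the two cameras its top went from 89.6 to 84.5 mm, a drop of 5.1 mm.
- **Everything else:** The three sound lids were never touched, and their measured positions agree within 0.3 mm. In the last top view I saw no other object moved, and the arm was clear.

No check failed. My camera height for the loose lid was about 2 mm higher than where the fingertip met it, which is within the calibration.

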